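# Dispense one heatsink and slide it into the pick-up bay

### The job

Press the heatsink dispenser's plunger fully down once and let it spring back up, so that a single heatsink comes out onto the bench. Then, with the fingertips, push that heatsink flat along the bench into the pick-up bay between the two low rails, so that it lies wholly inside, and leave it there. Do not pick the heatsink up, do not dispense a second one, and leave the other things on the bench where they are.

Things in the scene. Friction and masses are not known exactly. Their poses are not given: they have to be found in the camera images.
- dispenser: fixed heatsink dispenser. Origin on the bench under the centre of its upright magazine; -x points out of the outlet, +x to the grey housing with the plunger. Magazine 46 x 44 mm, 48 mm tall, clear sides, open top; two steel lips in front, outlet 15 mm high under them, front face at x = -23 mm. Housing x = 23 to 85 mm, 44 mm wide, 45 mm tall. Flanges 4 mm thick reach y = +-38 mm for x = 0 to 85 mm.
- plunger (a joint): travel of the dispenser's plunger, m: 0 fully up, 0.025 fully down. Pressed straight down, it springs back by itself; about 1.5 N at the start, 4.5 N at the bottom. It drives a flat blade (2.2 mm per mm of press) that pushes the lowest heatsink out along the dispenser's -x; when the plunger rises the blade draws back in and the next heatsink drops down.
- plunger_top (a point): centre of the top face of the plunger's round black cap, 34 mm diameter; it moves with the plunger. At rest it stands 81 mm above the bench, 58 mm behind the magazine's centre (dispenser's +x).
- sink0: the heatsink that is to come out: the lowest of three alike in the magazine. Aluminium square 32 x 32 mm, 12 mm tall, fins on top, 22 g. Origin at the centre of its underside, z up; it rests on the bench itself, in the magazine too. After a full press its centre lies about 51 mm (up to 10 mm more) from the magazine's centre, in front of the outlet.
- sink1: second heatsink of the stack, same size; it stays in the magazine
- sink2: third (top) heatsink of the stack, same size; it stays in the magazine
- bay: fixed pick-up bay: two parallel aluminium rails 100 mm long, 6 mm wide, 10 mm tall, 70 mm apart inside, with a dark inlay flush with the bench between them (no step). Origin on the bench at the bay's centre; y runs along the rails, x across. Both ends are open. It lies left or right of the dispenser; a circuit board on posts stands on the other side.
- board: fixed circuit board on four short posts, 90 x 74 mm, 26 mm tall in all; not part of the job
- capacitor: black can capacitor, standing cylinder 35 mm diameter, 50 mm tall, beside the dispenser's housing; not part of the job, to be left alone (origin at the middle of its underside)
- relay: clear-cased relay, block 28 x 40 x 30 mm tall, on the other side of the dispenser's housing; not part of the job, to be left alone (origin at the middle of its underside)
- collar: steel shaft collar, ring 38 mm outside diameter, 14 mm tall, lying near the bay; not part of the job, to be left alone (origin at the middle of its underside)
- driver: screwdriver, 170 mm long, lying to the right of the work; not part of the job, to be left alone (origin at the middle of its underside)
- spool: grey solder spool, 64 mm diameter, 50 mm tall; not part of the job, to be left alone (origin at the middle of its underside)
- jar: glass jar with steel lid, 60 mm diameter, 75 mm tall; not part of the job, to be left alone (origin at the middle of its underside)
- mug: white mug, 80 mm diameter, 90 mm tall; not part of the job, to be left alone (origin at the middle of its underside)
There are look-alikes about, which are no part of the job. What is shaped like the sink2 but purple is not meant.

How it is judged (in metres and radians):
On the way, in this order (a step that is already met when the one before it is completed fails the run):
1. the plunger is pressed fully down and the lowest heatsink is out of the magazine (value of joint plunger above 0.022 m and x of sink0 in the frame of dispenser below -0.04 m), for 0.02 s.
2. the plunger is back up and the heatsink lies between the rails of the bay (value of joint plunger below 0.004 m and x of sink0 in the frame of bay between -0.03 and 0.03 m and y of sink0 in the frame of bay between -0.034 and 0.034 m), for 0.2 s.
At the end, for the whole second after the job is handed in: The heatsink lies flat, fins up and at rest on the bench between the two rails, its centre within 34 mm of the bay's centre along the rails (within 30 mm across them); the plunger is fully up (within 4 mm); the other two heatsinks are still in the magazine (all of step 2 and height (world z) of sink0 below 0.003 m and angle between sink0's own z axis and vertical below 0.1 rad and linear speed of sink0 below 0.01 m/s and x of sink1 in the frame of dispenser between -0.008 and 0.008 m and y of sink1 in the frame of dispenser between -0.008 and 0.008 m and x of sink2 in the frame of dispenser between -0.008 and 0.008 m and y of sink2 in the frame of dispenser between -0.008 and 0.008 m); the robot touches nothing.
It fails at once if the heatsink is lifted off the bench or tipped up (height (world z) of sink0 above 0.012 m or angle between sink0's own z axis and vertical above 0.6 rad).
It fails at once if a second heatsink comes out of the magazine (x of any of sink1, sink2 in the frame of dispenser below -0.012 m or z of any of sink1, sink2 in the frame of dispenser above 0.05 m).
It fails at once if another thing on the bench is moved more than 25 mm or knocked over (distance of any of capacitor, relay, collar, driver, spool, jar, mug from where it was at the start of the episode above 0.025 m or angle between any of capacitor, relay, collar, spool, jar, mug's own z axis and vertical above 0.5 rad).
It also fails if it takes over 64 s, if anything falls off the work surface, if the arm or the gripper's body presses on something with over 40 N, if the wrist force passes 120 N, or if a joint passes its speed limit or range.

### The arm

A 6-joint arm with a two-finger parallel gripper is mounted at the origin on the work surface. World frame = base frame: x ahead of the robot, y to its left, z up, the work surface at z = 0. Lengths are in mm, angles in rad, forces in N, time in s.
With the tool pointing down it reaches from about 300 to 850 mm from the base axis. Payload 5.4 kg.
Tool frame: the origin (TCP) lies between the finger pads; the fingertips stand 17 mm ahead of it and the grasp point (between the pads) lies 2 mm behind it; z points along the fingers, y is the direction in which the jaws open and shut (so a half turn about z gives the same grasp; the last joint's range is limited). The gripper opens to 85 mm and grips with 20 to 120 N. Pads are 22 mm wide; open, the fingers measure 114 mm over their backs; the gripper's body (76 mm by 85 mm) begins 54 mm behind the grasp point. The pads swing forward as they close: fully open they stand 13 mm farther back than shut.
Start: joints at [1.005, 0.158, 1.597, -0, 1.386, -0.21], TCP at [200.305, 538.966, 248.299] pointing down, gripper open.
Joint ranges: [-2.91, 2.91], [-0.94, 2.29], [0.18, 2.7], [-1.29, 4.43], [0.17, 2.64], [-3, 3]. Speed limits (rad/s): [2.57, 2.57, 3.14, 3.14, 3.14, 3.14].

### API

Orientations are given as a 3x3 rotation matrix whose columns are the frame's x, y, z axes.
In Python, from workcell import bot gives the robot as it stands.
- The arm moves only by the tool send_rows, never from a script. Its argument "plan" is one flat list of numbers, 4 for each row, row after row: the shift along the tool's x, y, z in mm, then the turn about the tool's z in rad. A call has 1 to 12 rows; each row shifts and turns the commanded pose from where the row before left it, along the tool's axes as they then stand; what a row does not reach is not made up. A row lasts 1/8 s, in which the tool goes at most 62.5 mm and 10.7 degrees, less where a joint would pass 70% of its speed; a pose out of reach is approached as far as the arm can. A call is refused whole if a number of a shift passes 62.5 or a number of a turn 0.188, either way. A call with a gripper value outside its range is refused whole. "jaw" is the finger opening in mm, from 0 to 85.4, set as the call begins (left out, the last holds). The fingers move at their own pace and stop on an object; "squeeze" is the grip in N (left out, the last holds). Time passes only in rows, so rows that do not move let the fingers close. It gives the time, the measured TCP pose, the force and the opening at its end, in the units of the state.
- bot.get_state(): the state, without advancing time (a new reading comes with each control period).
- bot.grab_frame(name): name is "scene" or "top" or "wrist"; returns a dict with "color" (400x640x3 uint8, red, green, blue), "K" (3x3 intrinsics, pixels), "world_to_cam" (4x4, takes a point from world to camera coordinates); the wrist camera has in their place "T_tool_cam" (4x4, takes a point from camera to tool coordinates, whose origin is the TCP and whose axes are the flange's). Camera axes: x right, y down, z forward; pixel columns grow to the right and rows downward; lengths in mm; the calibration is good to about 2 mm. A picture is of the moment at which its call begins: read the wrist's pose just before it. There is no depth.
- bot.hand_in(): hands the job in, once; it reports no verdict.
Trained networks look in a picture, given as the dict that the camera call returned (one of the last four; its "shot" number tells which), for a name from the list of things; names that differ only in an ending like _2 or _b are one class to them, and where a whole thing is asked for, a point or a joint stands for the part that bears it (a point fixed in the world has none). Each returns a list of dicts, best first, with "p" (0 to 1); they miss things now and then, are a little off and sometimes report something else, mostly with a low value. They report only what shows in the picture. A call takes as long as a camera call. They do not tell look-alikes from the thing itself.
- bot.masks_of(picture, thing): "region" (400x640 bool, what is visible of it).
- bot.spot_point(picture, thing): "at" ([x, y, z] in mm, in world coordinates, good to about 4 mm: a listed point, or the origin of a listed thing).
The state is a dict: "t": time; "q": joint angles; "joint_vel": joint speeds; "joint_torque": joint torques, N m; "tcp_pos": TCP position; "ee_rot": TCP orientation; "ft_force": force on the tool from outside, world axes, zero at the start; "wrist_torque": the same for the moment, N m; "width": opening from 0.0 (shut) to 1.0 (fully open).
Only numpy, scipy, OpenCV 4.12 (cv2) and the standard library are available. Lean on these libraries where they do the work, as an engineer would, in place of code of your own. Each camera call takes 0.05 s, during which the arm holds its last target.

## Working session

There is one attempt and no reset: what is moved stays moved. The work goes in short steps, Python scripts to look and compute and a tool call to move; the robot and the scene stay as the last step left them, time stands still between calls to the robot, and variables do not carry over. Pictures are saved under pics/ and viewed, and the job is handed in when it is done.

Besides the shell and the picture viewer there is one more tool, called by a JSON object that holds its "fn" and its "kwargs". send_rows: Moves the arm, as the interface text tells. Its arguments: {"type":"object","properties":{"plan":{"type":"array"},"jaw":{"type":"number"},"squeeze":{"type":"number"}},"required":["plan"]}

```bash
mkdir -p pics; ls
cat > h.py <<'E'
import numpy as np, cv2
from workcell import bot
def save(f,n):
    cv2.imwrite('pics/'+n+'.png', cv2.cvtColor(f['color'],cv2.COLOR_RGB2BGR))
def ray(f,u,v,z):
    """pixel->world at height z"""
    K=np.array(f['K']);T=np.array(f['world_to_cam']);R=T[:3,:3];t=T[:3,3]
    d=R.T@np.linalg.inv(K)@np.array([u,v,1.]);c=-R.T@t
    return c+d*(z-c[2])/d[2]
def proj(f,p):
    K=np.array(f['K']);T=np.array(f['world_to_cam'])
    q=K@(T[:3,:3]@np.array(p)+T[:3,3]);return q[:2]/q[2]
E
python3 - <<'E'
from h import *
s=bot.get_state()
print(s['t'],s['tcp_pos'],s['ee_rot'],s['width'],s['ft_force'])
for n in ('scene','top'):
    f=bot.grab_frame(n);save(f,n+'0')
    for th in ('dispenser','plunger_top','sink0','bay','board','capacitor','relay','collar','driver','spool','jar','mug'):
        r=bot.spot_point(f,th)
        print(n,th,[(np.round(x['at']).tolist(),round(x['p'],2)) for x in r[:3]])
print(bot.get_state()['t'])
E
```

```text
pics
0.0 [199.99217371 538.49152775 247.30657755] [[-9.37370462e-01  3.48332562e-01 -1.02175653e-03]
 [ 3.48333839e-01  9.37369139e-01 -1.62287728e-03]
 [ 3.92462040e-04 -1.87714960e-03 -9.99998161e-01]] 1.0009520173182602 [0.07067281 0.11151733 0.92891204]
scene dispenser [([559.0, 3.0, 1.0], 0.88)]
scene plunger_top [([616.0, -1.0, 84.0], 0.6)]
scene sink0 [([572.0, 99.0, 0.0], 0.75), ([559.0, 5.0, 24.0], 0.65), ([426.0, 18.0, -0.0], 0.42)]
scene bay [([483.0, -224.0, -2.0], 0.76), ([521.0, 209.0, 4.0], 0.72)]
scene board [([521.0, 207.0, 1.0], 0.78)]
scene capacitor [([641.0, 94.0, -0.0], 0.57)]
scene relay [([646.0, -100.0, 1.0], 0.64)]
scene collar [([401.0, -217.0, -3.0], 0.49), ([481.0, -225.0, 0.0], 0.42)]
scene driver [([524.0, -392.0, -3.0], 0.77)]
scene spool [([695.0, 341.0, -2.0], 0.83)]
scene jar [([742.0, 209.0, 2.0], 0.92)]
scene mug [([724.0, -314.0, -3.0], 0.78)]
top dispenser [([555.0, 2.0, -4.0], 0.72)]
top plunger_top [([616.0, -2.0, 83.0], 0.62)]
top sink0 [([424.0, 14.0, 1.0], 0.64), ([395.0, -216.0, 1.0], 0.64), ([566.0, 100.0, -2.0], 0.58)]
top bay [([485.0, -222.0, 6.0], 0.72)]
top board []
top capacitor [([649.0, 96.0, -2.0], 0.67), ([526.0, -392.0, -6.0], 0.47), ([643.0, -104.0, 1.0], 0.32)]
top relay [([647.0, -104.0, -3.0], 0.59), ([646.0, 95.0, -1.0], 0.41)]
top collar [([720.0, -311.0, 2.0], 0.61), ([396.0, -215.0, -0.0], 0.58)]
top driver [([528.0, -393.0, -2.0], 0.8)]
top spool [([698.0, 342.0, -0.0], 0.8)]
top jar [([746.0, 208.0, 1.0], 0.67)]
top mug [([718.0, -313.0, 0.0], 0.62), ([646.0, -100.0, -0.0], 0.23)]
1.3
```

View pictures.

View pics/scene0.png

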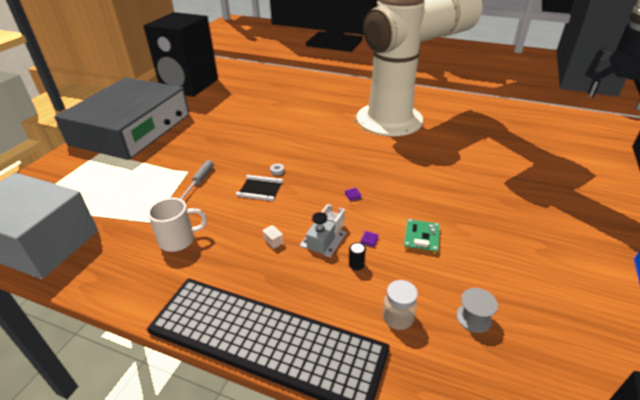

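View pics/top0.png

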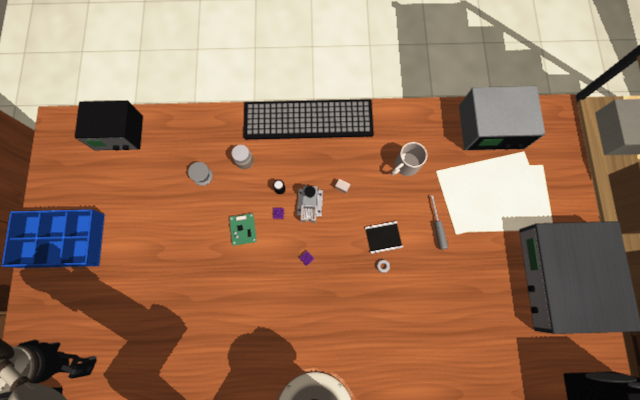

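Scene image: the dispenser is at about px (325,230), with its outlet facing the robot. The bay (260,187) is on the -y side with its rails running along world y. The purple decoys are at (352,194) and (370,239), and the collar at (277,169). Next I'll plan a move to a wrist view above the dispenser.

```bash
cat >> h.py <<'E'
def wcam(f,s):
    T=np.eye(4);T[:3,:3]=s['ee_rot'];T[:3,3]=s['tcp_pos']
    f['world_to_cam']=np.linalg.inv(T@np.array(f['T_tool_cam']));return f
def plan(goal,yaw=None,n=12,s=None,R=None,p=None):
    """rows from pose to goal (xyz), yaw = world angle of tool x (rad); tool vertical"""
    s=s or bot.get_state()
    p=np.array(s['tcp_pos']) if p is None else np.array(p)
    a=np.arctan2(s['ee_rot'][1][0],s['ee_rot'][0][0]) if R is None else R
    if yaw is None: yaw=a
    da=(yaw-a+np.pi)%(2*np.pi)-np.pi
    turn=round(-da/n,3); st=(np.array(goal)-p)/n
    out=[]
    for i in range(n):
        x=np.array([np.cos(a),np.sin(a),0]);y=np.array([np.sin(a),-np.cos(a),0])
        out+= [round(float(st@x),1),round(float(st@y),1),round(float(-st[2]),1),turn]
        a-=turn
    print(out); return out
E
python3 - <<'E'
from h import *
f=bot.grab_frame('wrist');print(np.round(f['T_tool_cam'],3).tolist(),np.round(f['K']).tolist())
plan([530,-60,300],np.pi/2)
E
```

```text
[[-0.001, -0.949, -0.317, 81.186], [1.0, -0.001, -0.0, 0.291], [-0.0, -0.317, 0.949, -126.234], [0.0, 0.0, 0.0, 1.0]] [[313.0, 0.0, 328.0], [0.0, 313.0, 201.0], [0.0, 0.0, 1.0]]
[-43.1, -37.2, -4.3, np.float64(0.101), -46.7, -32.7, -4.3, np.float64(0.101), -49.7, -27.8, -4.3, np.float64(0.101), -52.3, -22.6, -4.3, np.float64(0.101), -54.3, -17.3, -4.3, np.float64(0.101), -55.8, -11.7, -4.3, np.float64(0.101), -56.7, -6.0, -4.3, np.float64(0.101), -57.0, -0.3, -4.3, np.float64(0.101), -56.7, 5.5, -4.3, np.float64(0.101), -55.9, 11.2, -4.3, np.float64(0.101), -54.5, 16.7, -4.3, np.float64(0.101), -52.5, 22.1, -4.3, np.float64(0.101)]
```

{"fn": "send_rows", "kwargs": {"plan": [-43,-37,-4,0.101,-47,-33,-4,0.101,-50,-28,-4,0.101,-52,-23,-4,0.101,-54,-17,-4,0.101,-56,-12,-4,0.101,-57,-6,-4,0.101,-57,0,-4,0.101,-57,5.5,-4,0.101,-56,11,-4,0.101,-54.5,17,-4,0.101,-52.5,22,-4,0.101], "jaw": 0}}

```text
t: 2.85
tcp_pos: [531.0, -63.0, 296.6]
ee_rot: [[0.001, 1.0, 0.001], [1.0, -0.001, 0.0], [0.0, 0.001, -1.0]]
ft_force: [1.5, -0.3, 0.3]
width: 0.001
```

Run:
```python
from h import *
s=bot.get_state();print(s['t'],s['tcp_pos'],np.round(s['ee_rot'],3).tolist(),s['width'],np.abs(s['joint_vel']).max())
f=wcam(bot.grab_frame('wrist'),s);save(f,'w1')
import pickle;pickle.dump((f,s),open('w1.pkl','wb'))
for th in ('dispenser','plunger_top','sink0','bay','collar','relay','capacitor'):
    r=bot.spot_point(f,th)
    print(th,[(np.round(x['at']).tolist(),round(x['p'],2)) for x in r[:3]])
```

```text
2.85 [531.01616736 -62.9821182  296.63043251] [[0.001, 1.0, 0.001], [1.0, -0.001, 0.0], [0.0, 0.001, -1.0]] 0.0010577404471707242 0.7060590088737847
dispenser [([559.0, 6.0, -3.0], 0.55)]
plunger_top [([618.0, 1.0, 77.0], 0.92)]
sink0 [([424.0, 12.0, 0.0], 0.88), ([568.0, 98.0, 2.0], 0.69), ([558.0, 8.0, 23.0], 0.68)]
bay [([485.0, -221.0, -0.0], 0.71)]
collar [([400.0, -216.0, -0.0], 0.75)]
relay [([651.0, -98.0, 1.0], 0.61)]
capacitor [([649.0, 93.0, -6.0], 0.75)]
```

View pics/w1.png

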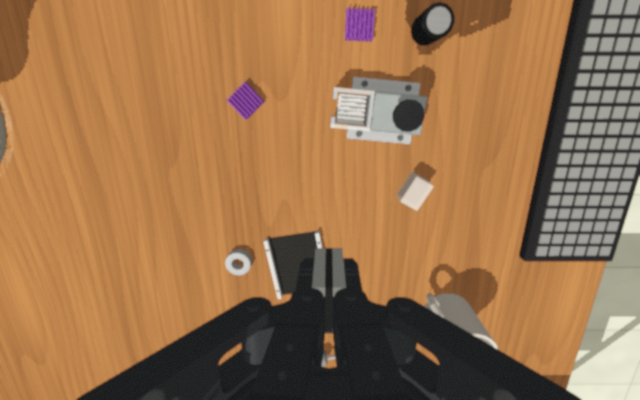

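Wrist view: the dispenser is at px (375,108), the plunger cap at (408,115), the bay at (295,262) rotated slightly, and the purple decoys at (246,100) and (360,25). The arm may not have settled, so I'll take a second frame and refine.

Run:
```python
from h import *
s=bot.get_state();print(s['t'],s['tcp_pos'],np.abs(s['joint_vel']).max())
f=wcam(bot.grab_frame('wrist'),s);save(f,'w2')
import pickle;pickle.dump((f,s),open('w2.pkl','wb'))
for th in ('plunger_top','dispenser','bay'):
    r=bot.spot_point(f,th)
    print(th,[(np.round(x['at'],1).tolist(),round(x['p'],2)) for x in r[:3]])
m=bot.masks_of(f,'bay')[0]['region'];v,u=np.nonzero(m);print(u.min(),u.max(),v.min(),v.max())
im=cv2.cvtColor(f['color'],cv2.COLOR_RGB2BGR)
a=cv2.resize(im[60:160,320:450],None,fx=5,fy=5,interpolation=cv2.INTER_CUBIC);cv2.imwrite('pics/w2a.png',a)
a=cv2.resize(im[220:310,200:350],None,fx=5,fy=5,interpolation=cv2.INTER_CUBIC);cv2.imwrite('pics/w2b.png',a)
# cap: dark blob
g=im.max(2)[95:140,380:435]; n,l,st,c=cv2.connectedComponentsWithStats((g<60).astype(np.uint8))
for i in range(1,n):
    if st[i,4]>50: 
        u,v=c[i]+[380,95];print(st[i],u,v,ray(f,u,v,81))
```

```text
3.25 [529.89160707 -59.99037867 296.33815575] 0.0015402146713539683
plunger_top [([617.3, 3.8, 76.1], 0.97)]
dispenser [([557.7, 7.1, -1.9], 0.96)]
bay [([486.2, -219.2, -0.5], 0.65)]Traceback (most recent call last):
  File "<stdin>", line 8, in <module>
IndexError: list index out of range
```

Run:
```python
from h import *
import pickle;f,s=pickle.load(open('w2.pkl','rb'))
im=cv2.cvtColor(f['color'],cv2.COLOR_RGB2BGR)
a=cv2.resize(im[60:160,320:450],None,fx=5,fy=5,interpolation=cv2.INTER_CUBIC);cv2.imwrite('pics/w2a.png',a)
a=cv2.resize(im[220:310,200:350],None,fx=5,fy=5,interpolation=cv2.INTER_CUBIC);cv2.imwrite('pics/w2b.png',a)
g=im.max(2)[85:145,380:435]; n,l,st,c=cv2.connectedComponentsWithStats((g<60).astype(np.uint8))
for i in range(1,n):
    if st[i,4]>50: 
        u,v=c[i]+[380,85];print(st[i],u,v,ray(f,u,v,81))
```

```text
[ 15  19  30  30 685] 409.45547445255477 118.08905109489051 [6.15446931e+02 5.96469438e-01 8.10000000e+01]
```

View pics/w2a.png

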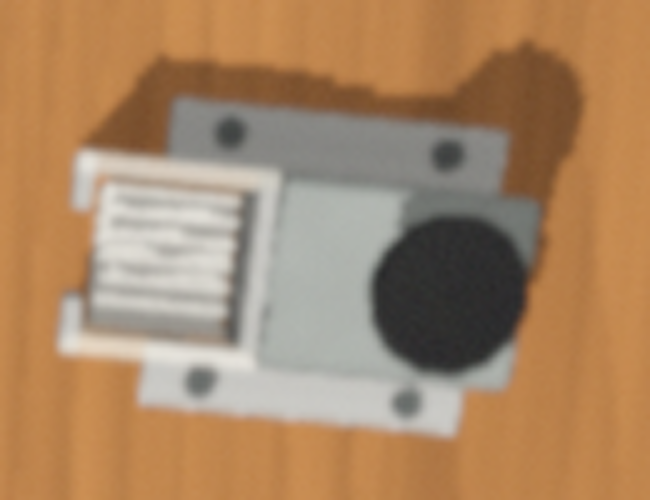

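View pics/w2b.png

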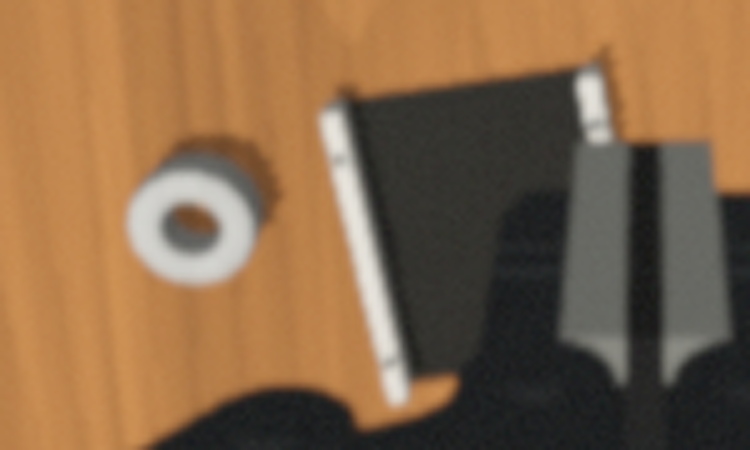

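Crops: the cap centre is at px (409,118). The bay's inlay corners are at crop points (355,102), (578,72) and (415,378), so the bay is yawed. The closed fingertips look about 14 mm wide. I'll compute the bay pose and the plan for the press.

Run:
```python
from h import *
import pickle;f,s=pickle.load(open('w2.pkl','rb'))
P=lambda u,v,z,o=(200,220):ray(f,u/5+o[0],v/5+o[1],z)[:2]
a=P(355,102,0);b=P(578,72,0);c=P(415,378,0)
print(a,b,c,np.linalg.norm(b-a),np.linalg.norm(c-a))
print('ang along',np.degrees(np.arctan2(*(a-c)[::-1])),'across',np.degrees(np.arctan2(*(b-a)[::-1])))
print('centre',b+ (c-a)/2-(b-a)/2)
# left rail top outer/inner
a=P(333,108,10);c=P(398,395,10);print(a,c,np.linalg.norm(a-c),np.degrees(np.arctan2(*(a-c)[::-1])),(a+c)/2)
# dispenser: flange corners z=4
o=(320,60)
q=[P(180,97,4,o),P(510,130,4,o),P(458,436,4,o),P(138,405,4,o)]
print(np.array(q),'mid',np.mean(q,0),[np.degrees(np.arctan2(*(q[1]-q[0])[::-1])),np.degrees(np.arctan2(*(q[2]-q[3])[::-1]))])
# magazine corners z=48: outer
m=[P(80,150,48,o),P(280,170,48,o),P(250,370,48,o),P(60,352,48,o)];print(np.array(m),np.mean(m,0))
print(proj(f,[616.5,1,81]))
plan([616.5,1,110],np.pi/2,n=6)
```

```text
[ 445.49630762 -180.74939111] [ 511.71762534 -170.78428485] [ 459.27609989 -276.59131941] 66.966904244639 96.82746456235893
ang along 98.18170299053985 across 8.557764042051879
centre [ 485.49686262 -223.68780213]
[ 441.00640914 -177.90132465] [ 455.41893156 -275.72508854] 98.87977338408204 98.38117832835837 [ 448.21267035 -226.8132066 ]
[[564.140799    42.31465983]
 [647.1902821   34.92641529]
 [640.8638511  -41.62445483]
 [555.44133703 -33.78224593]] mid [6.01909067e+02 4.58593588e-01] [np.float64(-5.083761506989286), np.float64(-5.245332508430553)]
[[538.33209047  28.88797733]
 [583.62695946  24.80687007]
 [578.88202561 -19.71797067]
 [534.16270775 -15.74546517]] [558.75094582   4.55785289]
[410.48548278 117.69833803]
[10.2, 14.4, 31.1, np.float64(0.001), 10.2, 14.4, 31.1, np.float64(0.001), 10.2, 14.4, 31.1, np.float64(0.001), 10.2, 14.4, 31.1, np.float64(0.001), 10.3, 14.4, 31.1, np.float64(0.001), 10.3, 14.4, 31.1, np.float64(0.001)]
```

{"fn": "send_rows", "kwargs": {"plan": [10,14.4,31,0,10,14.4,31,0,10,14.4,31,0,10,14.4,31,0,10,14.4,31,0,10,14.4,30,0,0,0,0,0,0,0,0,0], "jaw": 0}}

```text
t: 4.5
tcp_pos: [616.8, -1.1, 112.5]
ee_rot: [[-0.003, 1.0, 0.001], [1.0, 0.003, -0.0], [-0.0, 0.001, -1.0]]
ft_force: [-1.5, 0.7, 0.1]
width: 0.001
```

Run:
```python
from h import *
s=bot.get_state();print(s['t'],s['tcp_pos'],s['ft_force'])
f=wcam(bot.grab_frame('wrist'),s);save(f,'w3')
r=bot.spot_point(f,'plunger_top');print(r[:1])
```

```text
4.5 [616.82667166  -1.12930444 112.47345145] [-1.48086365  0.69581477  0.135256  ]
[{'at': [616.4, 0.4, 76.4], 'p': 0.61}]
```

View pics/w3.png

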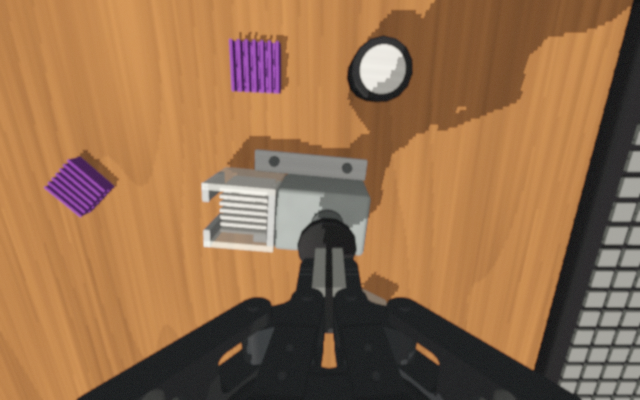

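The closed fingertips are over the cap at px (327,245). Pressing slowly.

{"fn": "send_rows", "kwargs": {"plan": [0,0,5,0,0,0,5,0,0,0,2.5,0,0,0,2.5,0,0,0,2.5,0,0,0,2.5,0,0,0,2.5,0,0,0,2.5,0,0,0,2.5,0,0,0,2.5,0,0,0,2.5,0,0,0,0,0]}}

```text
t: 6.1
tcp_pos: [616.5, -0.9, 78.6]
ee_rot: [[-0.003, 1.0, 0.0], [1.0, 0.003, 0.0], [0.0, 0.0, -1.0]]
ft_force: [-2.9, 0.4, 3.7]
width: -0.002
```

{"fn": "send_rows", "kwargs": {"plan": [0,0,2,0,0,0,2,0,0,0,2,0,0,0,0,0,0,0,0,0]}}

```text
t: 6.72
tcp_pos: [616.7, -0.9, 73.1]
ee_rot: [[-0.003, 1.0, 0.0], [1.0, 0.003, -0.0], [-0.0, 0.0, -1.0]]
ft_force: [-3.2, 0.3, 5.9]
width: -0.0
```

Run:
```python
from h import *
s=bot.get_state();print(s['t'],s['tcp_pos'],s['ft_force'])
f=wcam(bot.grab_frame('wrist'),s);save(f,'w4')
for th in('sink0','plunger_top'):
    r=bot.spot_point(f,th);print([(np.round(x['at'],1).tolist(),round(x['p'],2)) for x in r])
```

```text
6.725 [616.71486906  -0.8876581   73.06592237] [-3.19086708  0.28167203  5.94532511]
[([552.9, 7.0, 19.7], 0.75), ([421.7, 16.0, -2.7], 0.69), ([566.1, 99.1, 0.9], 0.63), ([644.4, 91.3, -4.0], 0.25)]
[]
```

View pics/w4.png

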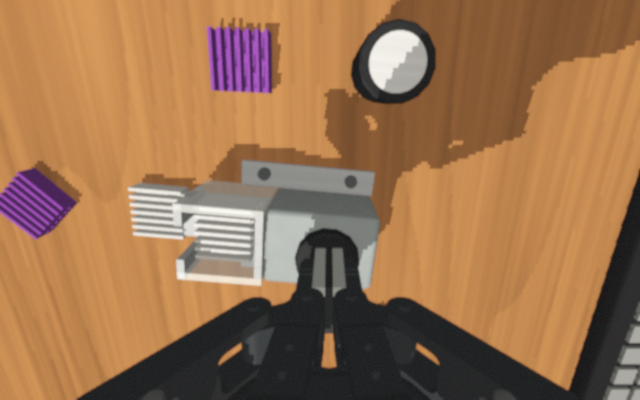

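The heatsink is out at px (157,212). The force is near the bottom value, so I'll confirm the stop with a slight extra press and then rise vertically.

{"fn": "send_rows", "kwargs": {"plan": [0,0,1,0,0,0,1,0,0,0,0,0,0,0,0,0]}}

```text
t: 7.38
tcp_pos: [616.8, -0.9, 72.8]
ee_rot: [[-0.003, 1.0, 0.0], [1.0, 0.003, -0.0], [-0.0, 0.0, -1.0]]
ft_force: [-8.3, 0.3, 16.1]
width: -0.005
```

{"fn": "send_rows", "kwargs": {"plan": [0,0,-4,0,0,0,-4,0,0,0,-4,0,0,0,-4,0,0,0,-4,0,0,0,-4,0,0,0,-6,0,0,0,-15,0,0,0,-25,0,0,0,-30,0,0,0,-30,0,0,0,-10,0]}}

```text
t: 8.88
tcp_pos: [617.7, -1.1, 213.9]
ee_rot: [[-0.003, 1.0, 0.004], [1.0, 0.003, -0.001], [-0.001, 0.004, -1.0]]
ft_force: [0.6, -0.0, 0.4]
width: 0.0
```

Run:
```python
from h import *
s=bot.get_state();print(s['t'],s['tcp_pos'],s['ft_force'])
plan([500,-20,210],np.pi/2,n=4)
```

```text
8.875 [617.66284263  -1.07595678 213.90808639] [ 0.55774649 -0.04585353  0.3793862 ]
[-4.6, -29.4, 1.0, np.float64(0.001), -4.7, -29.4, 1.0, np.float64(0.001), -4.7, -29.4, 1.0, np.float64(0.001), -4.7, -29.4, 1.0, np.float64(0.001)]
```

{"fn": "send_rows", "kwargs": {"plan": [-5,-29,1,0,-5,-29,1,0,-5,-29,1,0,-5,-29,1,0,0,0,0,0,0,0,0,0], "jaw": 14}}

```text
t: 9.62
tcp_pos: [500.9, -21.2, 206.7]
ee_rot: [[-0.003, 1.0, 0.0], [1.0, 0.003, 0.0], [0.0, 0.0, -1.0]]
ft_force: [0.1, -0.4, -0.3]
width: 0.162
```

Run:
```python
from h import *
import pickle
s=bot.get_state();print(s['t'],s['tcp_pos'],s['ft_force'],s['width'])
f=wcam(bot.grab_frame('wrist'),s);save(f,'w5');pickle.dump((f,s),open('w5.pkl','wb'))
for th in('sink0','plunger_top'):
    r=bot.spot_point(f,th);print([(np.round(x['at'],1).tolist(),round(x['p'],2)) for x in r])
```

```text
9.625 [500.86554397 -21.21429014 206.7126963 ] [ 0.1487162  -0.37686276 -0.2903416 ] 0.1624649852115177
[([567.0, 99.3, -3.9], 0.95), ([506.9, 12.4, 1.8], 0.87), ([426.2, 14.7, -2.0], 0.87), ([556.6, 8.0, 16.6], 0.64)]
[([617.4, 0.7, 76.0], 0.64)]
```

View pics/w5.png

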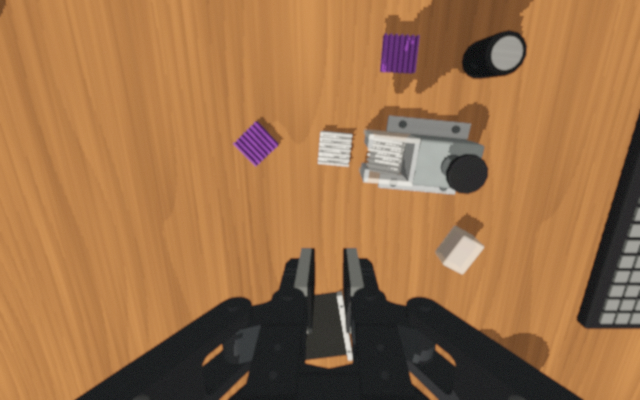

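The plunger is up at px (467,173). The heatsink lies in front of the outlet at px (335,149), aligned with the dispenser, and the other heatsinks are still in the magazine. I'll compute its pose and the approach.

Run:
```python
from h import *
import pickle
f,s=pickle.load(open('w5.pkl','rb'))
im=f['color'].astype(int)
sub=im[115:185,300:362]
mx=sub.max(2);mn=sub.min(2)
m=((mx-mn)<60)&(mn>90)
m=cv2.morphologyEx(m.astype(np.uint8),cv2.MORPH_CLOSE,np.ones((5,5)))
n,l,st,c=cv2.connectedComponentsWithStats(m)
i=1+np.argmax(st[1:,4]);print(st[i],c[i])
r=cv2.minAreaRect(np.argwhere(l==i)[:,::-1].astype(np.float32));b=cv2.boxPoints(r)+[300,115]
w=np.array([ray(f,u,v,12)[:2] for u,v in b]);print(b,w,w.mean(0),[np.linalg.norm(w[k]-w[k-1]) for k in range(4)],[np.degrees(np.arctan2(*(w[k]-w[k-1])[::-1])) for k in range(4)])
cv2.imwrite('pics/w5a.png',cv2.resize(cv2.cvtColor(f['color'][100:190,290:480],cv2.COLOR_RGB2BGR),None,fx=4,fy=4,interpolation=cv2.INTER_CUBIC))
```

```text
[  18   16   35   36 1098] [34.48724954 33.20309654]
[[316.765522   163.81379318]
 [319.58620834 129.965518  ]
 [352.3586235  132.69655228]
 [349.53793716 166.54482651]] [[489.00177648  -5.69319878]
 [492.16848758  28.74304453]
 [525.12811336  26.11550118]
 [523.09583396  -8.51182938]] [507.34855285  10.16337939] [np.float64(34.210370271149), np.float64(34.58154004910307), np.float64(33.064193864017504), np.float64(34.68691657708899)] [np.float64(175.27397949876814), np.float64(84.74593327925251), np.float64(-4.557983518676374), np.float64(-93.3588385790901)]
```

View pics/w5a.png

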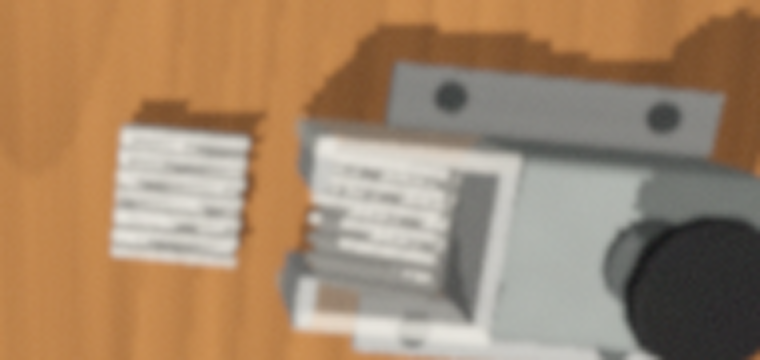

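Run:
```python
from h import *
plan([508,49,90],np.radians(85),n=4)
```

```text
[17.5, 1.8, 29.2, np.float64(0.023), 17.6, 1.4, 29.2, np.float64(0.023), 17.6, 1.0, 29.2, np.float64(0.023), 17.6, 0.5, 29.2, np.float64(0.023)]
```

{"fn": "send_rows", "kwargs": {"plan": [17.5,2,29,0.023,17.5,1.5,29,0.023,17.5,1,29,0.023,17.5,0.5,29,0.023,0,0,20,0,0,0,20,0,0,0,15,0,0,0,10,0,0,0,0,0,0,0,0,0], "jaw": 10}}

```text
t: 11.02
tcp_pos: [508.4, 48.5, 26.5]
ee_rot: [[0.089, 0.996, 0.001], [0.996, -0.089, -0.0], [-0.0, 0.001, -1.0]]
ft_force: [-1.0, 0.4, 0.0]
width: 0.118
```

Run:
```python
from h import *
import pickle
s=bot.get_state();print(s['t'],s['tcp_pos'],s['ft_force'],s['width'])
f=wcam(bot.grab_frame('wrist'),s);save(f,'w6');pickle.dump((f,s),open('w6.pkl','wb'))
f=bot.grab_frame('scene');cv2.imwrite('pics/s6.png',cv2.resize(cv2.cvtColor(f['color'][140:290,220:450],cv2.COLOR_RGB2BGR),None,fx=3,fy=3))
```

```text
11.025 [508.44394184  48.4869061   26.46057316] [-1.01165368  0.39571006  0.00443828] 0.11838067309305107
```

View pics/w6.png

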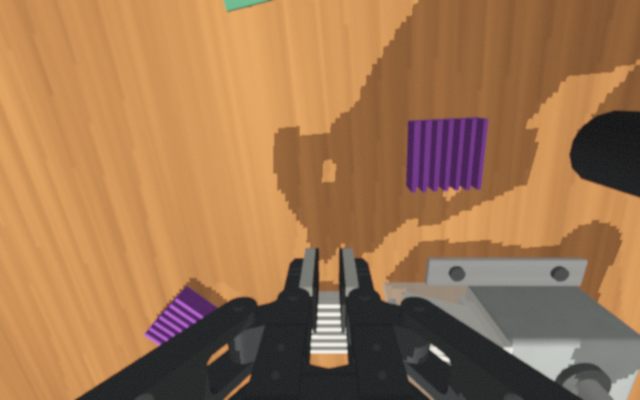

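View pics/s6.png

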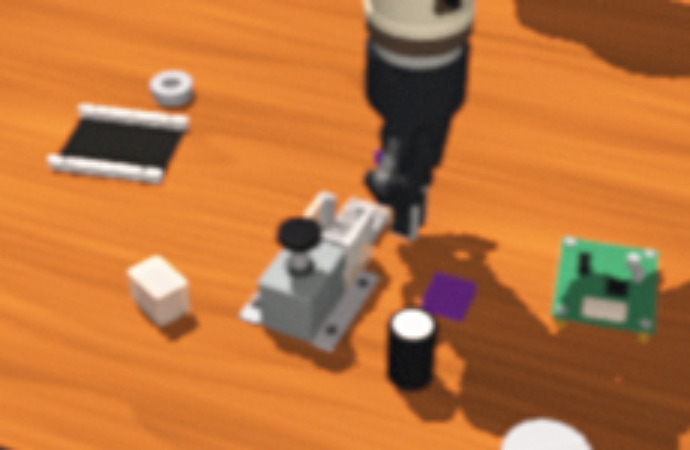

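The fingers sit behind the heatsink, centred on it, and clear of the magazine. I'll lower 6 mm and start pushing.

{"fn": "send_rows", "kwargs": {"plan": [0,0,6,0,0,0,0,0,-5,0,0,0,-5,0,0,0,-6,-0.4,0,0,-6,-0.4,0,0,-7,-0.5,0,0,-7,-0.5,0,0,-7,-0.5,0,0,-7,-0.5,0,0,-5,-0.4,0,0,0,0,0,0]}}

```text
t: 12.62
tcp_pos: [499.4, -6.3, 19.5]
ee_rot: [[0.09, 0.996, -0.001], [0.996, -0.09, -0.0], [-0.0, -0.001, -1.0]]
ft_force: [0.4, -0.1, 0.8]
width: 0.117
```

Run:
```python
from h import *
import pickle
s=bot.get_state();print(s['t'],s['tcp_pos'],s['ft_force'],s['width'])
f=wcam(bot.grab_frame('wrist'),s);save(f,'w7');pickle.dump((f,s),open('w7.pkl','wb'))
```

```text
12.625 [499.3589572   -6.3220392   19.49424087] [ 0.38287932 -0.05249894  0.80031393] 0.1169972093360503
```

View pics/w7.png

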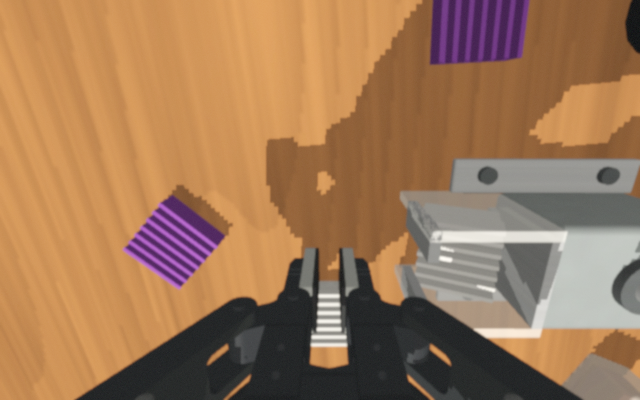

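The heatsink moves with the fingers at px (328,312). I'll continue.

{"fn": "send_rows", "kwargs": {"plan": [-5,-0.3,0,0,-8,-0.4,0,0,-8,-0.4,0,0,-8,-0.4,0,0,-8,-0.4,0,0,-8,-0.4,0,0,-8,-0.4,0,0,-8,-0.4,0,0,-8,-0.4,0,0,-8,-0.4,0,0,-5,-0.2,0,0,0,0,0,0]}}

```text
t: 14.18
tcp_pos: [488.3, -87.6, 19.8]
ee_rot: [[0.089, 0.996, 0.0], [0.996, -0.089, -0.0], [-0.0, 0.0, -1.0]]
ft_force: [0.5, -0.1, -0.3]
width: 0.117
```

Run:
```python
from h import *
import pickle
s=bot.get_state();print(s['t'],s['tcp_pos'],s['ft_force'],s['width'])
f=wcam(bot.grab_frame('wrist'),s)
f2=bot.grab_frame('scene');f3=bot.grab_frame('top')
for g in (f,f2,f3):
    r=bot.spot_point(g,'sink0');print([(np.round(x['at'],1).tolist(),round(x['p'],2)) for x in r])
C=lambda g,a,b,c,d,k:cv2.resize(cv2.cvtColor(g['color'][a:b,c:d],cv2.COLOR_RGB2BGR),(int((d-c)*k),int((b-a)*k)),interpolation=cv2.INTER_CUBIC)
a=C(f,200,400,220,440,1.8);b=C(f2,140,250,220,380,2.5);c=C(f3,180,280,300,420,3)
H=max(x.shape[0] for x in(b,c)); 
o=np.zeros((600,800,3),np.uint8);o[:b.shape[0],:400]=b[:,:400];o[:c.shape[0],420:420+c.shape[1]]=c;o[305:305+min(295,a.shape[0]),200:200+a.shape[1]]=a[:295]
cv2.imwrite('pics/m8.png',o)
```

```text
14.175 [488.32583372 -87.56070196  19.81929069] [ 0.53686195 -0.06236156 -0.33769821] 0.11714289964629636
[([490.0, -116.9, 3.5], 0.84), ([557.3, 10.7, 15.0], 0.77), ([425.3, 15.8, -0.2], 0.71)]
[([487.0, -115.9, 1.1], 0.67), ([558.8, 6.0, 17.7], 0.54), ([569.8, 96.6, 0.7], 0.49), ([425.5, 15.7, 1.5], 0.48)]
[([562.0, 6.7, 21.0], 0.5), ([566.1, 96.7, -3.9], 0.47)]
```

View pics/m8.png

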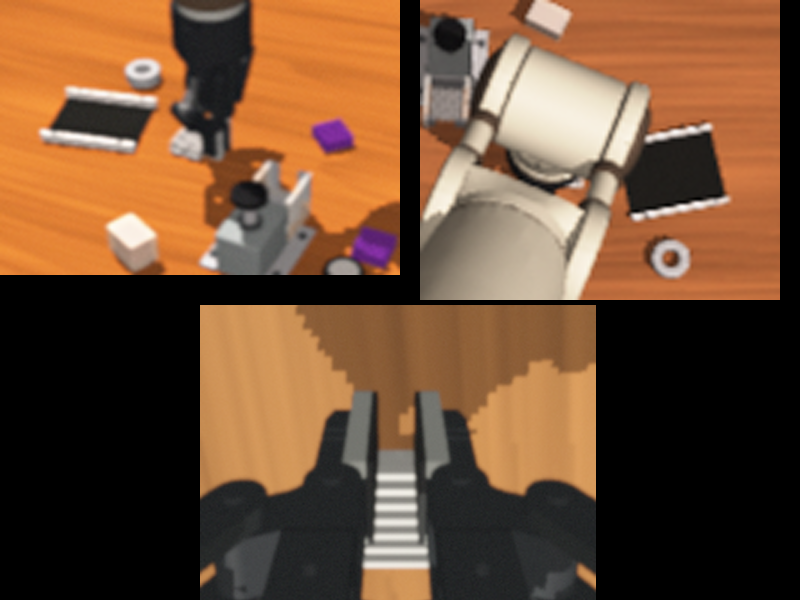

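The heatsink is square against both fingers at about (487.5, -115), with the bay ahead and clear. I'll continue to the bay mouth and then inside.

{"fn": "send_rows", "kwargs": {"plan": [-5,-0.4,0,0,-8,-0.7,0,0,-8,-0.7,0,0,-8,-0.7,0,0,-8,-0.7,0,0,-7,0,0,0,-7,0.4,0,0,-7,0.6,0,0,-7,0.6,0,0,-6,0.6,0,0,-4,0.4,0,0,0,0,0,0]}}

```text
t: 15.98
tcp_pos: [481.1, -162.1, 19.8]
ee_rot: [[0.089, 0.996, 0.0], [0.996, -0.089, -0.0], [-0.0, 0.0, -1.0]]
ft_force: [0.6, -0.5, 0.0]
width: 0.116
```

```bash
cat > look.py <<'E'
from h import *
import sys
s=bot.get_state();print(s['t'],s['tcp_pos'],s['ft_force'],s['width'])
f=wcam(bot.grab_frame('wrist'),s)
f2=bot.grab_frame('scene');f3=bot.grab_frame('top')
for g in (f,f2,f3):
    r=bot.spot_point(g,'sink0');print([(np.round(x['at'],1).tolist(),round(x['p'],2)) for x in r])
C=lambda g,a,b,c,d,k:cv2.resize(cv2.cvtColor(g['color'][a:b,c:d],cv2.COLOR_RGB2BGR),(int((d-c)*k),int((b-a)*k)),interpolation=cv2.INTER_CUBIC)
a=C(f,200,400,160,500,1.4);b=C(f2,140,250,220,380,2.5);c=C(f3,180,280,300,420,3)
o=np.zeros((600,800,3),np.uint8);o[:b.shape[0],:400]=b[:,:400];o[:c.shape[0],420:420+c.shape[1]]=c;o[305:305+min(295,a.shape[0]),150:150+a.shape[1]]=a[:295]
cv2.imwrite(f'pics/{sys.argv[1]}.png',o)
E
python3 look.py m9
```

```text
15.975 [ 481.09824853 -162.13797297   19.82386324] [ 0.60712273 -0.49824451  0.02990759] 0.11576948645537996
[([484.1, -189.1, 6.8], 0.57)]
[([572.3, 98.8, 0.3], 0.68), ([478.7, -191.2, 0.7], 0.45), ([423.5, 15.4, 1.3], 0.45), ([561.3, 5.5, 17.6], 0.41)]
[([422.7, 14.5, -1.0], 0.62), ([566.7, 101.1, -1.0], 0.57), ([559.7, 6.2, 16.6], 0.4)]
```

View pics/m9.png

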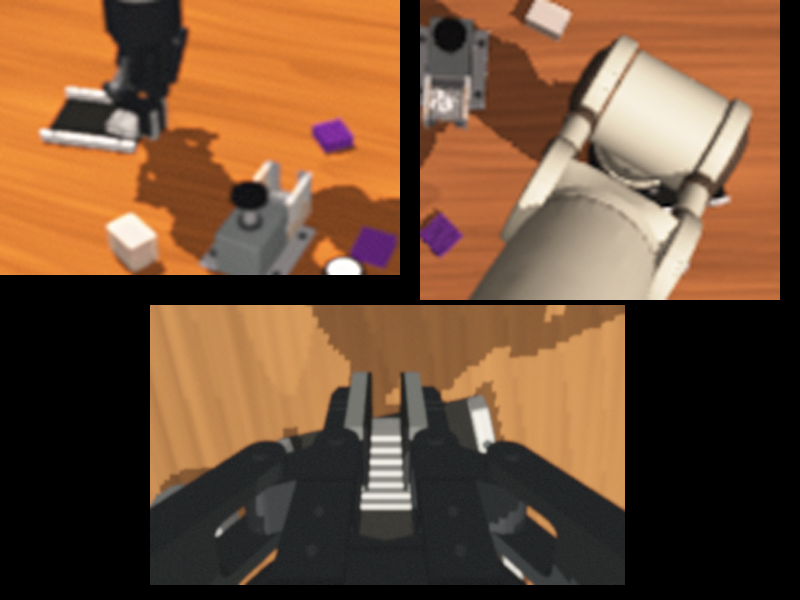

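The heatsink has entered the bay at about (480, -189), with both rails visible on either side. About 34 mm remain.

{"fn": "send_rows", "kwargs": {"plan": [-5,0.6,0,0,-6,0.9,0,0,-6,0.9,0,0,-6,0.9,0,0,-6,0.9,0,0,-4,0.5,0,0,-2,0,0,0,0,0,0,0,0,0,0,0]}}

```text
t: 17.4
tcp_pos: [482.6, -197.0, 19.8]
ee_rot: [[0.089, 0.996, -0.0], [0.996, -0.089, 0.0], [0.0, -0.0, -1.0]]
ft_force: [0.1, 0.3, -0.8]
width: 0.121
```

```bash
python3 look.py m10
```

```text
17.4 [ 482.58217661 -197.00335742   19.78390254] [ 0.10009833  0.3407521  -0.78817531] 0.12115508946213087
[([485.2, -227.0, 2.8], 0.93), ([398.3, -215.0, 2.1], 0.29)]
[([571.8, 98.6, -0.7], 0.78), ([482.5, -226.1, -1.9], 0.68), ([563.5, 6.0, 18.9], 0.59), ([423.1, 15.9, 0.8], 0.47)]
[([425.8, 14.8, -1.5], 0.67), ([561.0, 5.2, 16.9], 0.51), ([567.1, 100.1, -2.7], 0.48)]
```

View pics/m10.png

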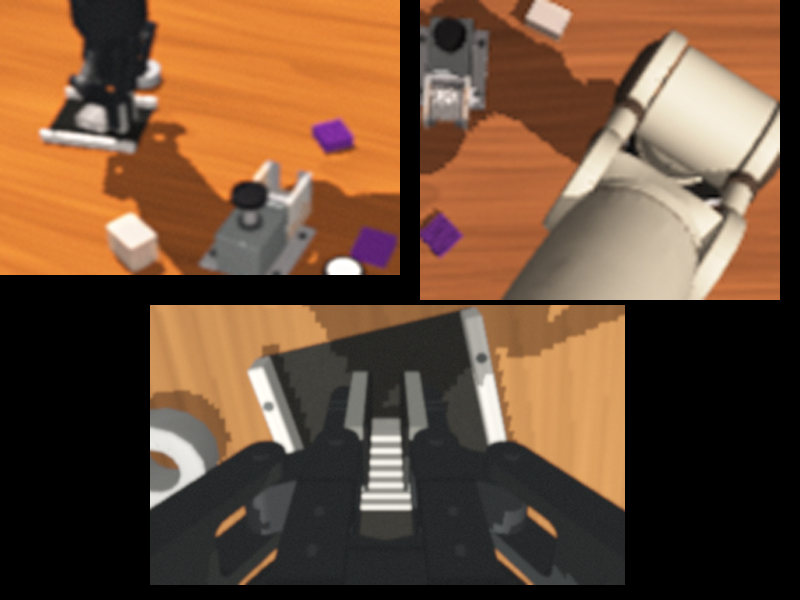

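The heatsink is at about (483, -225), the bay's centre. I'll back off along the bench and then rise.

{"fn": "send_rows", "kwargs": {"plan": [5,0,0,0,10,0,0,0,10,0,0,0,0,0,-10,0,0,0,-30,0,10,0,-40,0,20,0,-50,0,30,0,-50,0,40,0,0,0,40,0,0,0,0,0,0,0,0,0,0,0]}}

```text
t: 19.2
tcp_pos: [497.4, -33.3, 200.3]
ee_rot: [[0.089, 0.996, 0.001], [0.996, -0.089, -0.001], [-0.001, 0.001, -1.0]]
ft_force: [-0.1, 0.0, -0.1]
width: 0.114
```

Run:
```python
from h import *
s=bot.get_state();print(s['t'],s['tcp_pos'],s['ft_force'],np.abs(s['joint_vel']).max())
f=wcam(bot.grab_frame('wrist'),s);save(f,'w11')
g=bot.grab_frame('scene');save(g,'s11')
for h in(f,g):
  for th in('sink0','bay','plunger_top','collar','relay','capacitor','mug','driver'):
    r=bot.spot_point(h,th);print(th,[(np.round(x['at'],1).tolist(),round(x['p'],2)) for x in r])
```

```text
19.2 [497.37379684 -33.2860977  200.25084945] [-0.11239578  0.0088068  -0.12847547] 0.020409057577162805
sink0 [([559.1, 8.6, 15.2], 0.97), ([484.7, -224.8, 4.9], 0.93), ([565.3, 99.8, 0.3], 0.84), ([426.0, 14.3, -0.0], 0.69)]
bay [([482.5, -221.9, -0.7], 0.93), ([616.1, -1.9, 76.8], 0.63)]
plunger_top [([617.4, -0.1, 77.2], 0.93)]
collar []
relay [([647.3, -99.9, 1.6], 0.85)]
capacitor [([648.7, 91.8, -2.8], 0.96)]
mug [([717.8, -313.6, 2.5], 0.85)]
driver []
sink0 [([568.7, 98.6, -1.0], 0.68), ([426.4, 18.2, -1.3], 0.67), ([479.8, -226.0, -1.7], 0.64), ([561.3, 6.1, 17.9], 0.43)]
bay [([610.2, 0.2, 82.4], 0.72), ([480.3, -223.7, -0.5], 0.7)]
plunger_top [([523.9, -392.3, 0.4], 0.68), ([613.5, -1.5, 85.3], 0.54)]
collar [([402.4, -213.8, -0.4], 0.7)]
relay [([646.5, -100.9, 0.8], 0.86), ([743.1, 208.2, 0.2], 0.31)]
capacitor [([644.3, 94.4, 1.3], 0.69)]
mug [([721.8, -314.4, -3.9], 0.89), ([612.9, 1.4, 82.4], 0.65), ([402.5, -213.5, -1.7], 0.37)]
driver [([524.2, -390.1, -1.1], 0.74)]
```

View pics/w11.png

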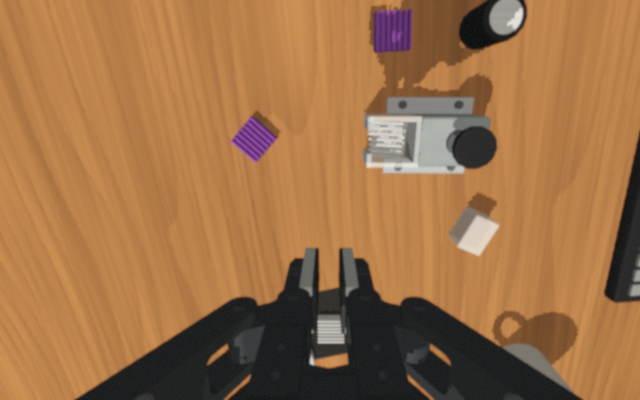

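View pics/s11.png

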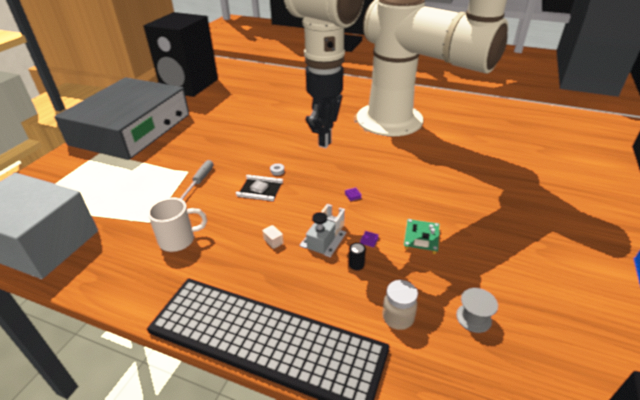

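The heatsink lies flat in the middle of the bay at scene px (261,187). The plunger is up, the other two heatsinks are still in the magazine, and everything else is where it started. The arm is clear and at rest.

```bash
python3 -c "
from workcell import bot
print(bot.hand_in())"
```

```text
the job is handed in; nothing more can be done
None
```

I pressed the plunger once with closed fingertips, down to its stop (force rose to about 16 N), and let it spring back. I then pushed the single heatsink flat along the bench into the bay, backed off and rose clear. The job was handed in at about 20 s of the 64 s allowed; no verdict was given.

- **Heatsink:** in the last checks it lay at about (480–485, -225) mm. The bay's centre is measured at about (480–485.5, -223) mm, so it is within a few mm of centre.
- **Plunger:** the last wrist view shows it back up.
- **Magazine:** it still holds heatsinks as before. I judged this from the pictures and did not measure the two separately.
- **Other things:** the collar, relay, capacitor, mug and driver are within a few mm of their starting spots. I checked the spool and jar only by eye in the last scene picture.
- **Contact:** the arm was free of everything, with force readings near zero.
- **Disagreements:** the networks sometimes reported the purple look-alikes as the heatsink, and made a few other mix-ups such as the plunger as "bay" or "mug". I discarded those against the pictures. The scene and wrist positions of the heatsink differed by up to 5 mm, which is within the bay's tolerance.

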